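Wipe broken brake lining off the sorting deck

TASK

Take the wooden-handled scraper out of its rack and, with its blade laid flat along the sloping sorting deck, wipe all five broken pieces of brake lining along the deck and off its end into the empty steel tray. Then put the scraper back in its rack, upright and fully down in the slot. Touch the pieces only with the scraper, and leave the other things on the bench where they are.

Things in the scene. Friction and masses are not known exactly. Their poses are not given: they have to be found in the camera images.
- stand: fixed blue slotted-angle stand that carries the sorting deck, level; origin on the bench under the deck's centre, x to the deck's high side, y along the deck, z up; it may be turned a little. Along the deck's low side a lip 5 mm thick stands 24 mm above its face; the two ends and the high side have no rim
- deck: fixed grey steel sorting deck sloping at 26 degrees, low side (with the lip) towards the robot; origin at the centre of its top face, 155 mm above the bench; x up the slope, y along the deck (level), z square out of the face. The face reaches x = -105 to 110 and y = -160 to 160 mm. Pieces hold on it by friction but creep down to the lip when pushed
- scrap_tray: fixed empty open steel tray, outside 260 (x) x 200 (y) x 90 mm high, wall and floor 4 mm; origin at the centre of its underside, z up, axes parallel to the stand's. It stands at one end of the deck (either one), its inner long edge a few mm under the deck's end, its rim below the deck. For the broken pieces
- stock_tray: fixed steel tray of the same size and origin at the other end of the deck, full of new brake pads and a carton, none higher than its 90 mm rim
- scraper: hand scraper, 0.28 kg: cream nylon blade 160 mm long (x), 10 mm thick (y); on top a light wooden block as its grip, 130 mm long, 36 mm thick (y), 50 to 125 mm above the blade's bottom edge. Origin at the middle of the bottom edge, x along the blade, z up to the block's top. Alike from both sides and both ends. Starts in its rack
- scraper_rack: fixed dark steel saddle: two walls 100 mm long (x), 6 mm thick, 58 mm high, an 18 mm wide slot between them along x, open at the top and ends. The blade hangs in the slot, the block's underside sits on the wall tops, so the seated scraper's origin is 8 mm above the bench. Origin: centre of the underside, z up; x roughly sideways to the robot
- piece1: flat, roughly 78 x 52 mm broken piece of dark grey brake lining, 15 mm thick, about 0.1 kg, lying flat on the deck at the start; origin near its middle, half-way up, z square to its flat faces, x along its length
- piece2: flat, roughly 70 x 48 mm broken piece of dark grey brake lining, 15 mm thick, about 0.1 kg, lying flat on the deck at the start; origin near its middle, half-way up, z square to its flat faces, x along its length
- piece3: flat, roughly 64 x 54 mm broken piece of dark grey brake lining, 15 mm thick, about 0.1 kg, lying flat on the deck at the start; origin near its middle, half-way up, z square to its flat faces, x along its length
- piece4: flat, roughly 60 x 46 mm broken piece of dark grey brake lining, 15 mm thick, about 0.1 kg, lying flat on the deck at the start; origin near its middle, half-way up, z square to its flat faces, x along its length
- piece5: flat, roughly 74 x 46 mm broken piece of dark grey brake lining, 15 mm thick, about 0.1 kg, lying flat on the deck at the start; origin near its middle, half-way up, z square to its flat faces, x along its length
- spray_can: bystander: white spray can, 60 mm across, 170 mm tall, upright; origin at the centre of its underside
- rivet_tub: bystander: plastic tub with a dark lid, 130 x 95 x 70 mm; origin at the centre of its underside
- red_carton: bystander: red carton, 90 x 130 x 65 mm; origin at the centre of its underside
- bearing: bystander: steel bearing ring lying flat, 90 mm across, 22 mm high; origin at the centre of its underside
- oil_filter: bystander: dark upright oil filter canister, 70 mm across, 85 mm tall; origin at the centre of its underside
Not all that is in view belongs to the job. Leave any turquoise look-alike of the scraper alone.

How it is judged:
By the outcome, as a careful person would: the job done as asked, in the order asked, and still so for the second after the job is handed in, with the robot touching nothing.
It also fails if it takes over 53 s, if anything falls off the work surface, if the arm or the gripper's body presses on something with over 40 N, if the wrist force passes 120 N, or if a joint passes its speed limit or range.

ROBOT

A 7-joint arm with a two-finger parallel gripper is mounted at the origin on the work surface. World frame = base frame: x ahead of the robot, y to its left, z up, the work surface at z = 0. Lengths are in mm, angles in rad, forces in N, time in s.
With the tool pointing down it reaches from about 400 to 850 mm from the base axis. Payload 6.9 kg.
Tool frame: the origin (TCP) lies midway between the tips of the shut fingers; the grasp point (between the pads) lies 19 mm behind it; z points along the fingers, x is the direction in which the jaws open and shut, and the axes are right-handed (so a half turn about z gives the same grasp; the last joint's range is limited). The gripper opens to 85 mm and grips with 20 to 120 N. Pads are 22 mm wide; open, the fingers measure 114 mm over their backs; the gripper's body (76 mm by 85 mm) begins 54 mm behind the grasp point. The pads swing forward as they close: fully open they stand 13 mm farther back than shut.
Start: joints at [-1.087, 0.507, -0.238, 1.5, 0.126, 1.149, -0.155], TCP at [230.565, 580.905, 231.275] pointing down, gripper open.
Joint ranges: [-3.08, 3.08], [-0.24, 2.05], [-1.43, 1.35], [0, 2.5], [-1.52, 4.66], [0.17, 1.96], [-2.89, 2.89]. Speed limits (rad/s): [2.39, 2.39, 3.14, 3.14, 3.14, 3.14, 3.14].

INTERFACE

Orientations are given as a 3x3 rotation matrix whose columns are the frame's x, y, z axes.
In Python, from plant import arm, planner, grab_frame, get_calibration gives the robot as it stands. Calls block until the motion is done:
- arm.move_ptp(position, orientation): joint-space move of the TCP to a pose.
- arm.move_linear(position, ori=None, velocity=150, guard=None): straight line of the TCP; ori=None keeps the orientation; velocity is the mean speed in mm/s. With guard (N) it stops when the force on the tool has changed by that much, and returns True; else False.
- arm.set_joints(angles): joint-space move.
- arm.grip(opening): finger opening in mm; the grip force is fixed at half the most; returns when the fingers have stopped.
- arm.sleep(seconds).
- planner.ik(position, orientation): joint angles nearest the present ones, or None.
- arm.get_state(): the state.
- grab_frame(name): name is "scene" or "side" or "wrist"; returns the picture (400x640x3 uint8, blue, green, red); there is no depth.
- get_calibration(name): a dict with "fx", "fy", "cx", "cy" (pixels), "pose" (4x4, takes a point from camera to world coordinates). Camera axes: x right, y down, z forward; pixel columns grow to the right and rows downward; lengths in mm; the calibration is good to about 2 mm. A picture is of the moment at which its call begins: read the wrist's pose just before it. get_calibration takes no time and is no camera call; for the wrist camera it gives the pose at the moment of the call.
A pose or a line that the arm cannot do raises arm.PlanningError and nothing moves.
- arm.job_done(): hands the job in, once; it reports no verdict.
The state is a dict: "clock": time; "qpos": joint angles; "qd": joint speeds; "tau": joint torques, N m; "tool_pos": TCP position; "orientation": TCP orientation; "wrist_force": force on the tool from outside, world axes, zero at the start; "torque": the same for the moment, N m; "gripper_width": finger opening in mm.
Only numpy, scipy, OpenCV 4.12 (cv2) and the standard library are available. Lean on these libraries where they do the work, as an engineer would, in place of code of your own. Each camera call takes 0.05 s, during which the arm holds its last target.

## Working session

There is one attempt and no reset: what is moved stays moved. The work goes in short steps, each a Python script; the robot and the scene stay as the last script left them, time stands still between calls to the robot, and variables do not carry over. Pictures are saved under pics/ and viewed, and the job is handed in when it is done.

```bash
ls; mkdir -p pics
python3 - <<'E'
from plant import arm, planner, grab_frame, get_calibration
import cv2,numpy as np
np.set_printoptions(precision=3,suppress=True)
for n in ["scene","side","wrist"]:
    c=get_calibration(n); print(n,c["fx"],c["fy"],c["cx"],c["cy"]); print(np.array(c["pose"]))
    im=grab_frame(n); cv2.imwrite(f"pics/{n}0.png",im)
s=arm.get_state(); print(s)
E
```

```text
pics
scene 474.47640738607356 474.47640738607356 315.4402020047501 205.2144718541209
[[   0.54     0.619   -0.57  1084.916]
 [   0.842   -0.394    0.369 -442.142]
 [   0.004   -0.679   -0.734  937.639]
 [   0.       0.       0.       1.   ]]
side 439.4189945934645 439.4189945934645 323.885292376437 196.38836220844186
[[   0.925   -0.265    0.274  108.139]
 [  -0.38    -0.677    0.63  -795.528]
 [   0.019   -0.687   -0.727 1052.456]
 [   0.       0.       0.       1.   ]]
wrist 316.3891410828864 316.3891410828864 315.4826764792141 198.55603282192882
[[  0.369   0.893   0.259 164.585]
 [  0.929  -0.354  -0.104 607.344]
 [ -0.001   0.279  -0.96  372.543]
 [  0.      0.      0.      1.   ]]
{'clock': 0.15, 'qpos': array([-1.088,  0.508, -0.238,  1.501,  0.126,  1.149, -0.155]), 'qd': array([ 0.   , -0.002, -0.001, -0.002, -0.   , -0.   ,  0.001]), 'tau': array([ -0.003, -62.101,  -2.189, -24.984,   0.013,   0.009,  -0.   ]), 'tool_pos': array([230.466, 580.559, 230.635]), 'orientation': array([[ 0.369,  0.929, -0.   ],
       [ 0.929, -0.369, -0.001],
       [-0.001,  0.   , -1.   ]]), 'wrist_force': array([ 0.243, -0.319, -0.646]), 'torque': array([ 0.003,  0.023, -0.015]), 'gripper_width': 85.46451177459464}
```

View pics/scene0.png

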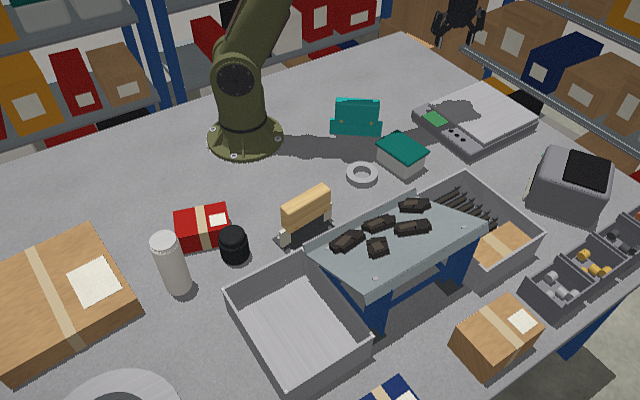

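View pics/side0.png

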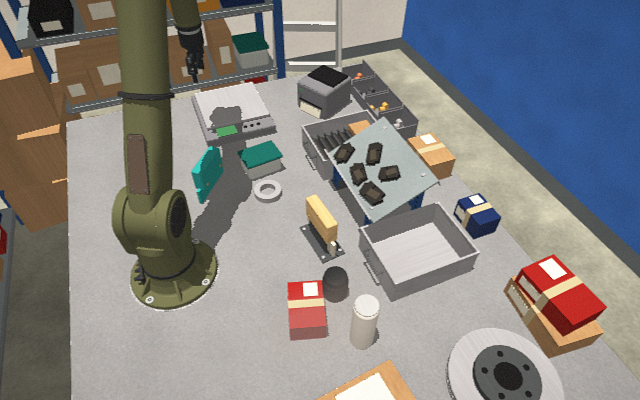

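View pics/wrist0.png

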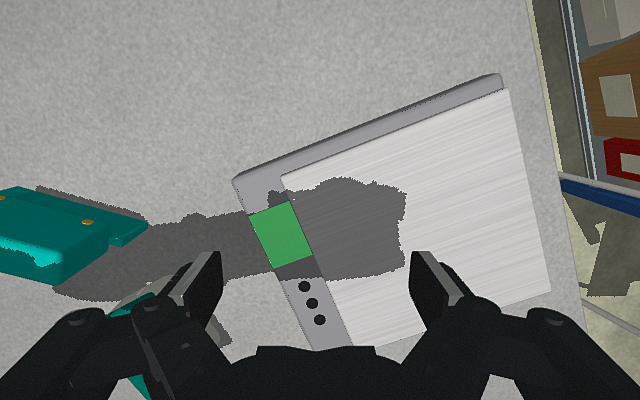

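The only two scraper-like things are the cream one with the wooden block, at scene (305,205) / side (321,218), and the turquoise look-alike, at scene (356,116) / side (207,175). I choose the wooden one. The empty tray is at scene (298,330), at the −y end of the deck. Next I take close crops.

```bash
cat > h.py <<'E'
import numpy as np,cv2
from plant import arm, planner, grab_frame, get_calibration
np.set_printoptions(precision=2,suppress=True)
def ray(cal,p):
    d=np.array([(p[0]-cal["cx"])/cal["fx"],(p[1]-cal["cy"])/cal["fy"],1.]);T=np.array(cal["pose"])
    d=T[:3,:3]@d; return T[:3,3],d/np.linalg.norm(d)
def onz(cal,p,z):
    o,d=ray(cal,p); return o+d*(z-o[2])/d[2]
def onplane(cal,p,q,n):
    o,d=ray(cal,p); return o+d*(np.dot(np.array(q)-o,n)/np.dot(d,n))
def tri(c1,p1,c2,p2):
    o1,d1=ray(c1,p1);o2,d2=ray(c2,p2)
    A=np.stack([d1,-d2],1);t=np.linalg.lstsq(A,o2-o1,rcond=None)[0]
    a=o1+d1*t[0];b=o2+d2*t[1];return (a+b)/2,np.linalg.norm(a-b)
def proj(cal,P):
    T=np.array(cal["pose"]);p=T[:3,:3].T@(np.array(P)-T[:3,3]);return np.array([cal["fx"]*p[0]/p[2]+cal["cx"],cal["fy"]*p[1]/p[2]+cal["cy"]])
def crop(im,x0,y0,x1,y1,s,name):
    c=cv2.resize(im[y0:y1,x0:x1],None,fx=s,fy=s,interpolation=cv2.INTER_CUBIC);
    for x in range((x0//10+1)*10,x1,10):
        cv2.putText(c,str(x),(int((x-x0)*s),8),0,.3,(0,0,255),1); cv2.line(c,(int((x-x0+.5)*s),10),(int((x-x0+.5)*s),14),(0,0,255),1)
    for y in range((y0//10+1)*10,y1,10):
        cv2.putText(c,str(y),(0,int((y-y0)*s)+3),0,.3,(0,0,255),1)
    cv2.imwrite("pics/"+name,c)
E
python3 - <<'E'
import cv2
from h import crop
a=cv2.imread("pics/scene0.png");b=cv2.imread("pics/side0.png")
crop(a,265,165,345,260,6,"c1.png");crop(b,290,180,350,270,6,"c2.png")
crop(a,300,170,550,350,3.1,"c3.png");crop(b,295,105,485,305,3,"c4.png")
E
```

```text
(no output)
```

View pics/c1.png

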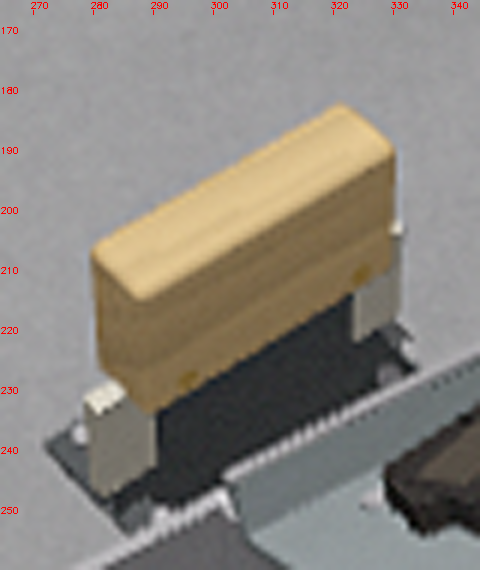

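View pics/c2.png

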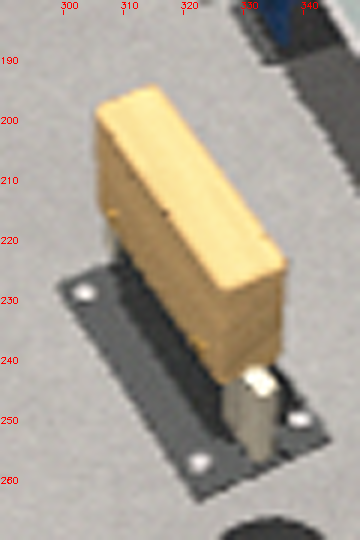

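View pics/c3.png

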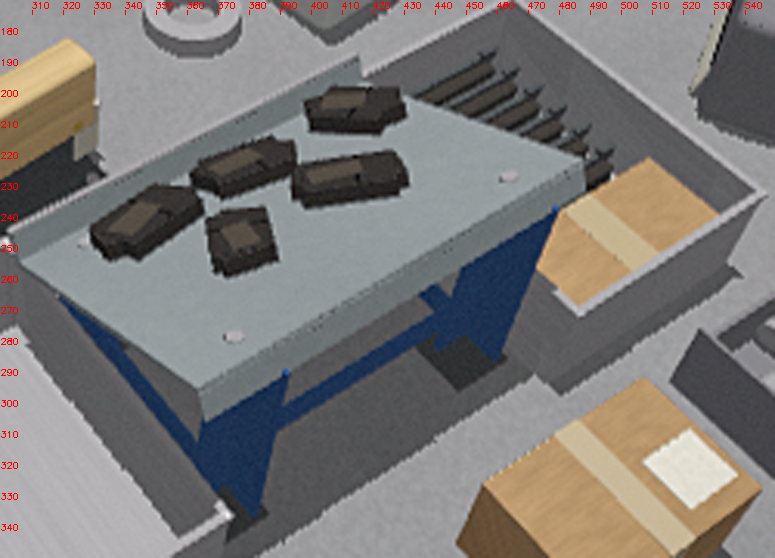

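View pics/c4.png

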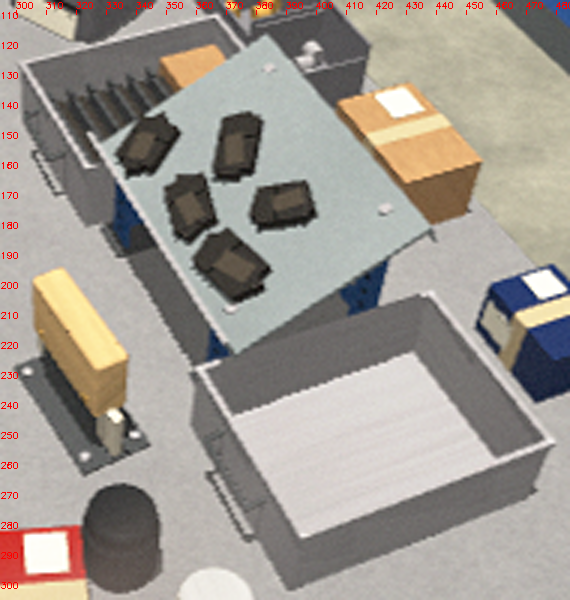

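Run:
```python
from h import *
s=get_calibration("scene");w=get_calibration("side")
P={}
for n,a,b in [("A",(280.3,206.7),(327,228.3)),("B",(288.3,215),(337.8,223.7)),("C",(330.8,190),(315.8,194.2)),("D",(322,182.2),(305.8,197.8)),
 ("dk+yH",(488.7,223.2),(384.3,117.3)),("dk-yH",(364.5,295.8),(439,181.7)),("dk-yL",(306.5,254.5),(372.3,222.3)),("lip+y",(415.5,189.4),(325.7,150))]:
    p,e=tri(s,a,w,b);P[n]=p;print(n,p,e)
c=sum(P[k] for k in "ABCD")/4;ax=(P["C"]+P["D"]-P["A"]-P["B"]);print("block",c,np.linalg.norm(ax)/2,np.degrees(np.arctan2(ax[1],ax[0])),np.linalg.norm(P["A"]-P["B"]))
d=P["dk+yH"]-P["dk-yH"];print(np.linalg.norm(d),np.degrees(np.arctan2(d[1],d[0])))
d=P["dk-yH"]-P["dk-yL"];print(np.linalg.norm(d),np.degrees(np.arctan2(d[1],d[0])),np.degrees(np.arcsin(d[2]/np.linalg.norm(d))))
```

```text
A [ 418.29 -107.88  130.22] 1.463684133495962
B [ 451.36 -105.55  131.9 ] 0.5897441324094672
C [436.74  20.42 131.3 ] 1.0654289575199982
D [404.31  16.53 132.53] 1.1040862873103183
dk+yH [745.43 199.62 199.93] 2.667008517935019
dk-yH [ 747.77 -119.38  201.15] 4.113191738165393
dk-yL [ 552.5  -119.67  108.26] 1.084015341939788
lip+y [540.75 196.02 126.63] 1.1911838209424688
block [427.67 -44.12 131.49] 126.00724849170902 96.51697757472587 33.19851433338705
319.00964123770126 90.41957782130338
216.23792890275396 0.0862450479814237 25.439337827197505
```

Run:
```python
from h import *
S=np.radians(26)
O=np.array([647.4,40,155]);yaw=np.radians(.3)
Rz=np.array([[np.cos(yaw),-np.sin(yaw),0],[np.sin(yaw),np.cos(yaw),0],[0,0,1]])
D=Rz@np.array([[np.cos(S),0,-np.sin(S)],[0,1,0],[np.sin(S),0,np.cos(S)]])
for n in ["scene","side"]:
    c=get_calibration(n);im=cv2.imread(f"pics/{n}0.png")
    poly=np.array([proj(c,O+D@np.array(q)) for q in [(-100,-158,0),(-100,158,0),(108,158,0),(108,-158,0)]]).astype(int)
    print(n,poly.tolist())
    m=np.zeros(im.shape[:2],np.uint8);cv2.fillPoly(m,[poly],255);m=cv2.dilate(m,np.ones((9,9)))
    dark=((im.max(2)<90)&(m>0)).astype(np.uint8)
    # keep only pieces
    cs,_=cv2.findContours(cv2.morphologyEx(dark,cv2.MORPH_OPEN,np.ones((3,3))),cv2.RETR_EXTERNAL,cv2.CHAIN_APPROX_NONE)
    for k in cs:
        a=cv2.contourArea(k)
        if a<80: continue
        q=np.array([D.T@(onplane(c,p,O+D[:,2]*7.5,D[:,2])-O) for p in k[:,0]])
        print(a,k[:,0].mean(0),"x",q[:,0].min(),q[:,0].max(),"y",q[:,1].min(),q[:,1].max())
```

```text
scene [[308, 255], [419, 197], [487, 222], [363, 294]]
84.5 [331.37 275.7 ] x -20.3355178653904 52.4187522613194 y -176.55593207999158 -165.45362310504754
364.0 [377.09 247.07] x -33.33862721819688 44.649270614772846 y -83.25100552106508 -14.857174258587714
1404.0 [380.51 230.5 ] x -108.74176505828183 47.12887492941916 y -121.85198586913708 89.01583209757652
389.0 [413.91 205.09] x -115.33630582800382 -25.307371877049697 y 76.0695980684686 159.35335661390434
side [[374, 220], [329, 152], [383, 116], [437, 180]]
348.5 [371.55 193.58] x -92.24957186804502 -33.17187395786026 y -122.60570110735922 -31.22735862717603
183.5 [389.43 172.77] x -20.243185205379596 43.20917853133464 y -82.19256089261614 -18.477269195385034
246.0 [357.91 173.07] x -91.87156982184597 -34.7265082102813 y -24.18014918354582 55.63228220975553
186.0 [373.62 154.33] x -24.808800497020933 43.87202775590589 y 3.8173974739268246 85.27106500743406
250.0 [343.52 153.  ] x -99.7677670201042 -29.006256770763375 y 77.0260917580271 153.5716221838037
```

```bash
cat >> h.py <<'E'
def Rdown(a): # tool down, tool x at yaw a deg
    a=np.radians(a);x=np.array([np.cos(a),np.sin(a),0]);z=np.array([0,0,-1.]);return np.stack([x,np.cross(z,x),z],1)
S26=np.radians(26)
def deckR(yawdeg):
    y=np.radians(yawdeg);Rz=np.array([[np.cos(y),-np.sin(y),0],[np.sin(y),np.cos(y),0],[0,0,1]])
    return Rz@np.array([[np.cos(S26),0,-np.sin(S26)],[0,1,0],[np.sin(S26),0,np.cos(S26)]])
def Rdeck(D,sg=1):
    x=sg*D[:,1];z=-D[:,2];return np.stack([x,np.cross(z,x),z],1)
E
python3 - <<'E'
from h import *
D=deckR(.3);O=np.array([647.4,40,155])
for a in (6.5,186.5):
    for z in (82,300): print(a,z,planner.ik([427.7,-44,z],Rdown(a)))
for sg in (1,-1):
    for y in (175,-180):
        print(sg,y,planner.ik(O+D@np.array([-22,y,71.]),Rdeck(D,sg)), planner.ik(O+D@np.array([-22,y,150.]),Rdeck(D,sg)))
E
```

```text
6.5 82 [-0.1   0.43  0.2   2.19 -0.16  0.53  0.34]
6.5 300 [-0.25  0.15  0.35  1.86 -0.06  1.15  0.23]
186.5 82 [ 0.41  0.46 -0.52  2.19  0.4   0.59  2.86]
186.5 300 [-0.84  0.27  1.16  1.86 -0.27  1.18 -2.62]
1 175 [-0.45  0.36 -0.08  1.94  0.52  0.5   0.64] [-0.48  0.23 -0.07  1.9   0.41  0.66  0.74]
1 -180 [ 0.36  0.32 -0.13  2.   -0.18  0.39  1.96] [-0.03  0.2   0.38  1.96 -0.4   0.59  2.19]
-1 175 [-0.9   0.4   0.56  1.95 -0.07  0.43 -1.93] [-0.9   0.25  0.46  1.91  0.15  0.61 -2.15]
-1 -180 [-0.35  0.44  0.87  2.01 -0.98  0.62 -0.4 ] [-0.37  0.26  0.82  1.97 -0.62  0.66 -0.73]
```

Run:
```python
from h import *
import json
cal={}
for i,p in enumerate([[440,-20,330],[420,-44,260]]):
    arm.move_ptp(p,Rdown(6.5)); arm.sleep(.1)
    c=get_calibration("wrist");im=grab_frame("wrist");cv2.imwrite(f"pics/w{i+1}.png",im);cal[i+1]={k:np.array(v).tolist() for k,v in c.items()}
    s=arm.get_state();print(s["clock"],s["tool_pos"],s["wrist_force"])
json.dump(cal,open("wcal.json","w"))
```

```text
2.6 [440.16 -19.29 329.81] [-0.17 -0.43  0.08]
3.1583 [421.83 -43.37 261.66] [0.32 0.27 0.16]
```

View pics/w1.png

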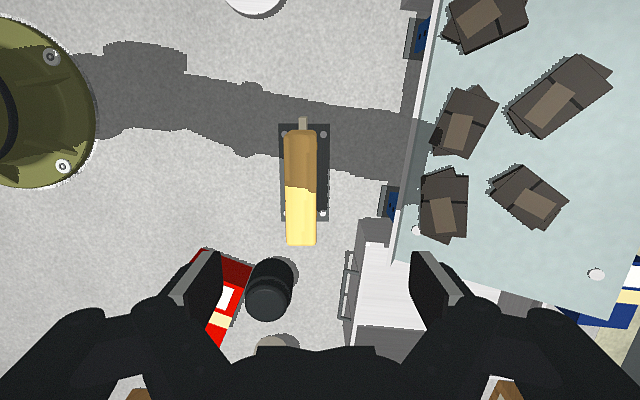

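View pics/w2.png

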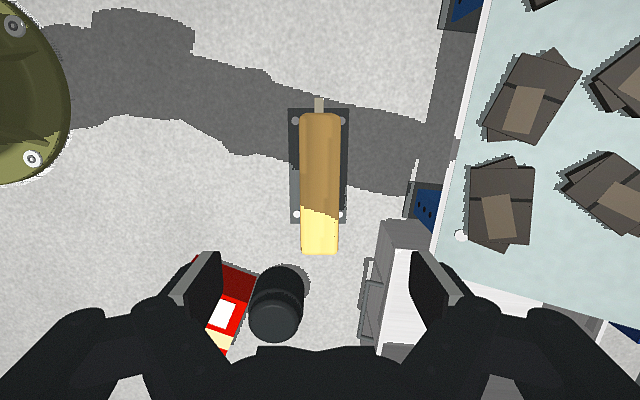

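Run:
```python
from h import *
import json
cal=json.load(open("wcal.json"))
E={}
for i in (1,2):
    c=cal[str(i)];im=cv2.imread(f"pics/w{i}.png");hsv=cv2.cvtColor(im,cv2.COLOR_BGR2HSV)
    m=((hsv[...,0]>8)&(hsv[...,0]<35)&(hsv[...,1]>60)&(hsv[...,2]>80)).astype(np.uint8);
    n,l,st,ce=cv2.connectedComponentsWithStats(m[:300,200:420].copy());k=1+np.argmax(st[1:,4]);
    mm=l==k;ys=np.where(mm.any(1))[0];print(i,st[k],np.array(c["pose"])[:3,3])
    L=[];R=[]
    for y in range(ys[0]+12,ys[-1]-8):
        xs=np.where(mm[y])[0];L.append((xs[0]+200-.5+.0,y));R.append((xs[-1]+200+.5,y))
    L=np.array(L);R=np.array(R)
    def ln(P):
        v=np.polyfit(P[:,1],P[:,0],1);return v
    l_,r_=ln(L),ln(R)
    yt,yb=ys[0],ys[-1]
    for z in (125,131,133):
        a=onz(c,(np.polyval(l_,yb),yb),z);b=onz(c,(np.polyval(r_,yb),yb),z);a2=onz(c,(np.polyval(l_,yt+40),yt+40),z);b2=onz(c,(np.polyval(r_,yt+40),yt+40),z)
        t=onz(c,(np.polyval((l_+r_)/2,yt),yt),z)
        print(z,"w",np.linalg.norm(a-b),"end-y",(a+b)/2,"mid",(a2+b2)/2,"top end",t)
        d=(a2+b2-a-b);print("  yaw",np.degrees(np.arctan2(d[1],d[0])))
    E[i]=(np.polyval((l_+r_)/2,yb),yb)
    E[str(i)]=(np.polyval((l_+r_)/2,yt),yt)
print(tri(cal["1"],E[1],cal["2"],E[2]),tri(cal["1"],E["1"],cal["2"],E["2"]))
```

```text
1 [  83  130   35  116 3709] [432.28  51.96 471.79]
125 w 35.79840331371533 end-y [ 432.53 -107.58  125.  ] mid [422.46 -17.39 125.  ] top end [417.63  25.94 125.  ]
  yaw 96.37051982541784
131 w 35.17903293954839 end-y [ 432.53 -104.82  131.  ] mid [422.63 -16.19 131.  ] top end [417.88  26.39 131.  ]
  yaw 96.37051982541784
133 w 34.972576148159455 end-y [ 432.53 -103.9   133.  ] mid [422.69 -15.79 133.  ] top end [417.96  26.54 133.  ]
  yaw 96.37051982541786
2 [  99  113   42  142 5650] [413.45  27.7  403.66]
125 w 36.1975142717267 end-y [ 432.73 -107.89  125.  ] mid [421.92 -10.9  125.  ] top end [418.16  22.89 125.  ]
  yaw 96.35682383657274
131 w 35.418121839681945 end-y [ 432.31 -104.97  131.  ] mid [421.74 -10.07 131.  ] top end [418.06  23.   131.  ]
  yaw 96.35682383657274
133 w 35.15832436233373 end-y [ 432.18 -103.99  133.  ] mid [421.68  -9.79 133.  ] top end [418.02  23.03 133.  ]
  yaw 96.35682383657279
(array([ 432.5 , -105.97,  128.73]), np.float64(0.1966995275243693)) (array([417.62,  23.44, 103.88]), np.float64(2.5462821689668576))
```

Run:
```python
from h import *
R=Rdown(6.36)
arm.move_linear([425.4,-41,200],R,velocity=250)
g=arm.move_linear([425.4,-41,82],velocity=120,guard=15)
s=arm.get_state();print(g,s["clock"],s["tool_pos"],s["wrist_force"])
if not g:
    arm.grip(0)
    s=arm.get_state();print(s["clock"],s["tool_pos"],s["wrist_force"],s["gripper_width"])
    cv2.imwrite("pics/w3.png",grab_frame("wrist"));crop(grab_frame("side"),270,140,400,280,5,"s3.png")
```

```text
False 4.6833 [425.92 -41.07  82.66] [-0.84  0.12 -0.55]
5.2 [425.43 -40.96  82.35] [-0.86  0.33  5.82] 35.35039034161418
```

View pics/s3.png

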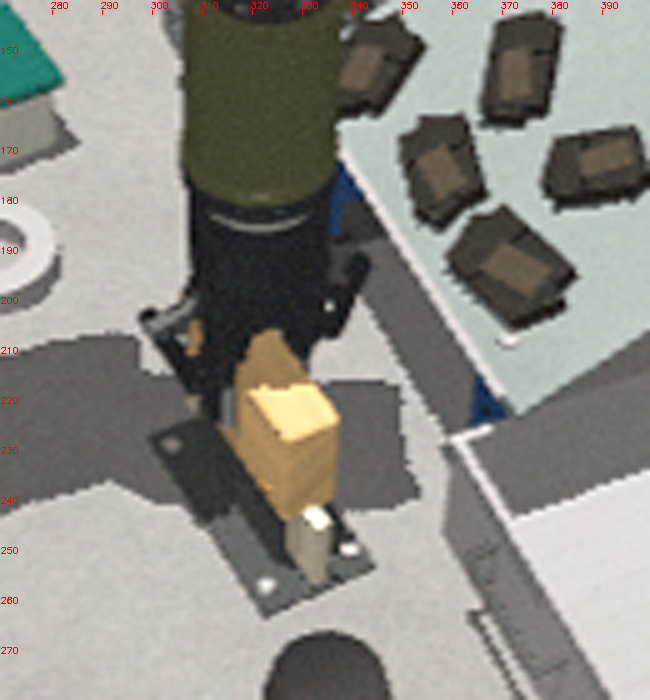

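View pics/w3.png

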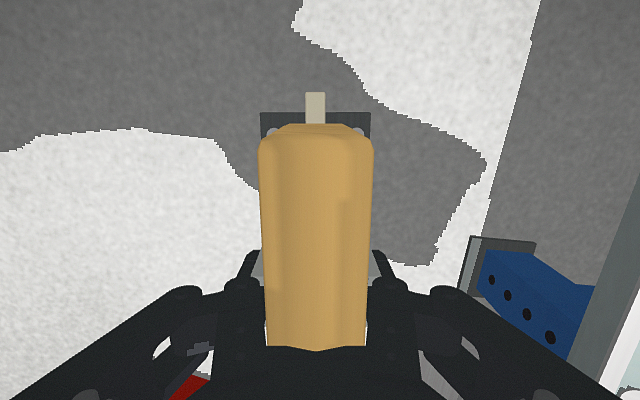

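```bash
cat >> h.py <<'E'
D=deckR(.3);O=np.array([647.4,40,155.]);H=74.3;RD=Rdeck(D)
def T(x,y,z): return O+D@np.array([x,y,z+H])
def dk(p): return D.T@(np.array(p)-O)-np.array([0,0,H])
E
python3 - <<'E'
from h import *
arm.move_linear([425.4,-41,100],velocity=80)
arm.move_linear([425.4,-41,290],velocity=250)
s=arm.get_state();print(s["clock"],s["tool_pos"],s["wrist_force"],s["gripper_width"])
arm.move_ptp(T(-15,185,80),RD);arm.sleep(.2)
s=arm.get_state();print(s["clock"],dk(s["tool_pos"]),s["wrist_force"],s["gripper_width"])
print(s["orientation"]-RD)
crop(grab_frame("side"),280,60,480,250,4,"s4.png");crop(grab_frame("scene"),290,110,520,310,3.4,"c5.png");cv2.imwrite("pics/w4.png",grab_frame("wrist"))
E
```

```text
6.5833 [424.57 -40.79 288.6 ] [-0.46 -0.25 -2.91] 35.31551438401803
7.925 [-14.65 183.27  79.98] [-0.58 -0.14 -2.49] 35.39374742307611
[[ 0.  0. -0.]
 [ 0. -0. -0.]
 [-0. -0. -0.]]
```

View pics/s4.png

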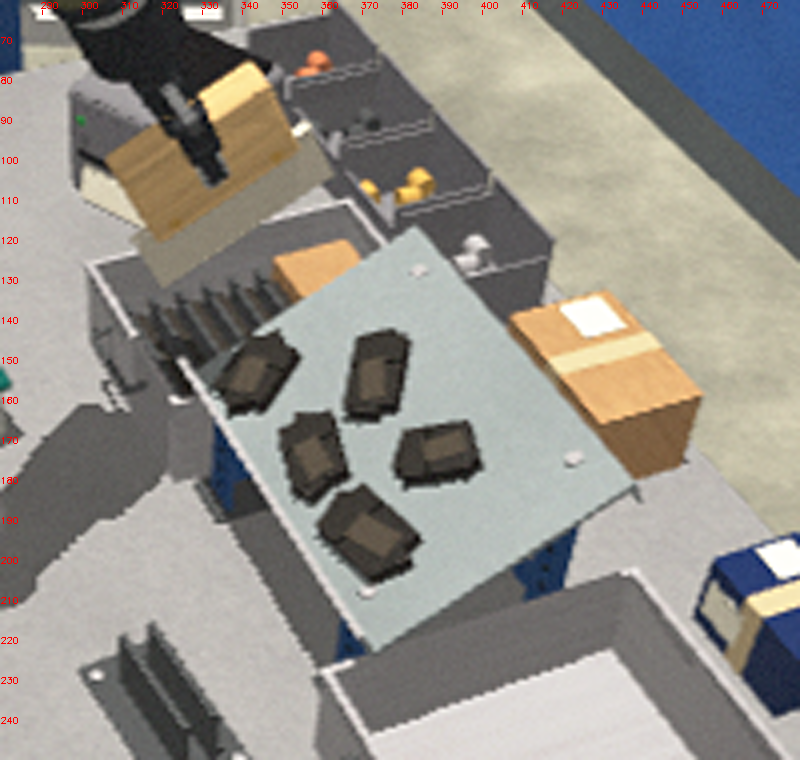

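View pics/c5.png

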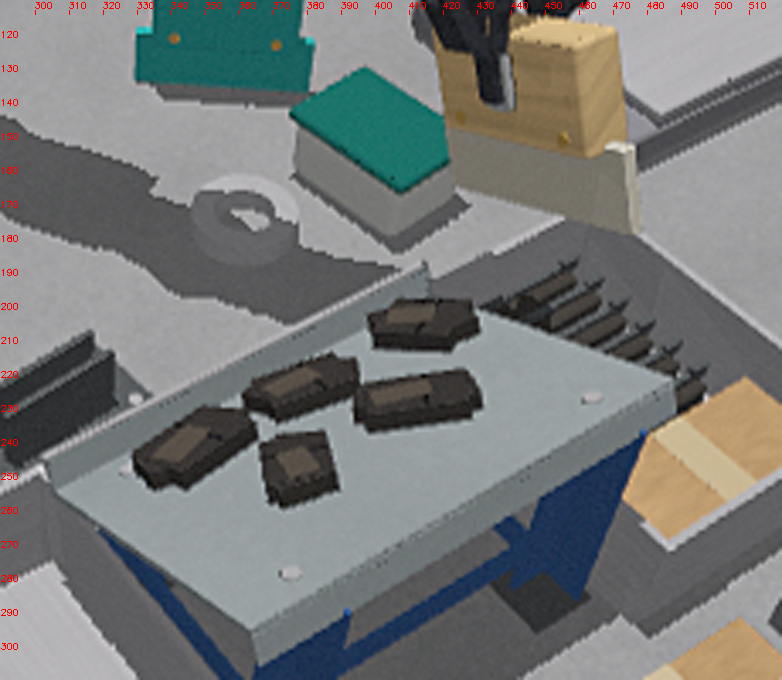

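View pics/w4.png

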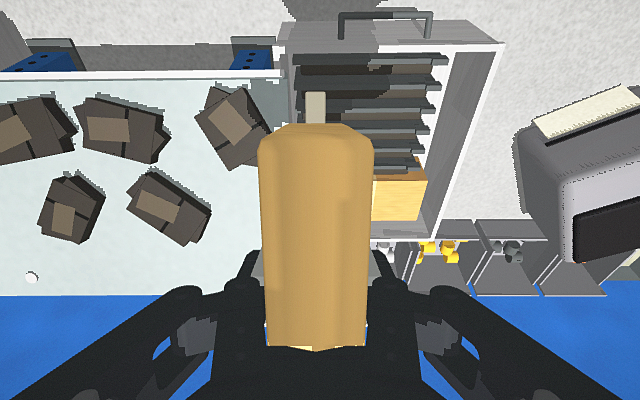

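Run:
```python
from h import *
s=get_calibration("scene");w=get_calibration("side")
t=dk(arm.get_state()["tool_pos"]);print(t)
for a,b in [((477.6,179.1),(363.2,104.5)),((423.8,164.4),(320.5,132))]:
    p,e=tri(s,a,w,b);print(D.T@(p-O),e)
```

```text
[-14.77 184.23  80.07]
[ 68.7  180.35  77.58] 5.262966091795715
[-90.1  177.94  80.72] 2.857340289468891
```

Run:
```python
from h import *
def st(n):
    s=arm.get_state();print(n,round(s["clock"],2),dk(s["tool_pos"]),D.T@s["wrist_force"],s["gripper_width"]);return s
arm.move_linear(T(-17,174,80),RD,velocity=100)
g=arm.move_linear(T(-17,174,3),velocity=120,guard=10);st(g)
g=arm.move_linear(T(-17,140,3),velocity=60,guard=15);st(g)
if not g:
    g=arm.move_linear(T(-17,140,-8),velocity=25,guard=6);s=st(g)
crop(grab_frame("side"),300,80,480,250,4,"s5.png");crop(grab_frame("scene"),290,110,520,310,3.4,"c6.png");cv2.imwrite("pics/w5.png",grab_frame("wrist"))
```

```text
False 9.12 [-16.69 174.35   3.37] [-0.31  0.74 -1.53] 34.990721916115874
False 9.84 [-17.04 139.84   3.01] [-2.46  0.42 -3.21] 35.49370826490733
True 10.06 [-17.06 140.41   2.  ] [ 0.59 -0.69  4.22] 35.46338359643767
```

View pics/s5.png

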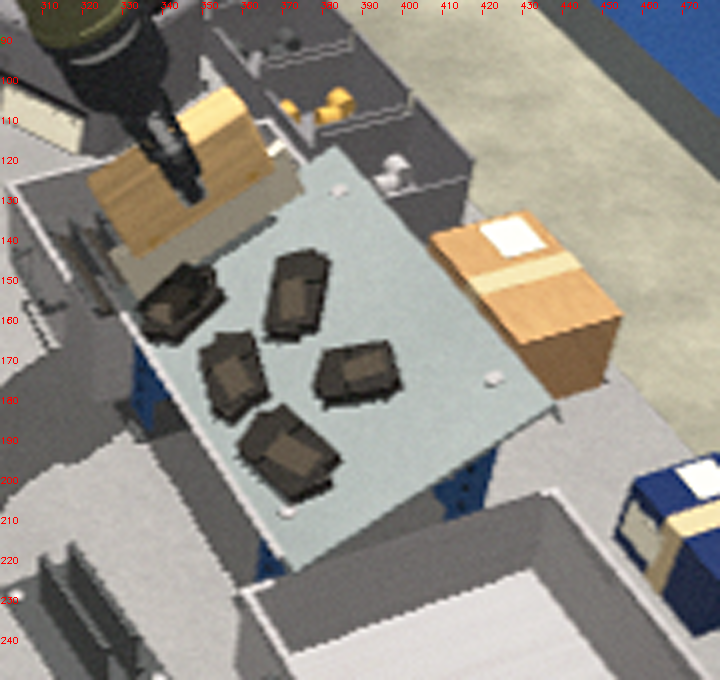

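View pics/c6.png

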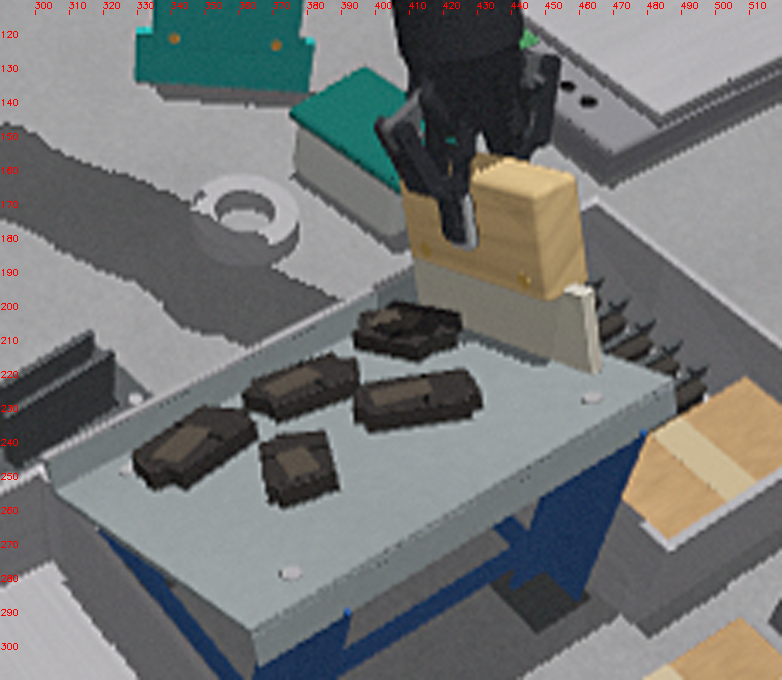

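View pics/w5.png

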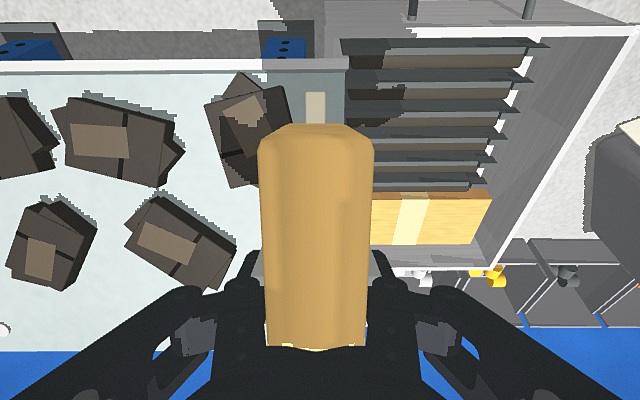

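Run:
```python
from h import *
def st(n):
    s=arm.get_state();print(n,round(s["clock"],2),dk(s["tool_pos"]),D.T@s["wrist_force"],D.T@s["torque"],s["gripper_width"]);return s
st("pre")
arm.move_linear(T(-17,140,3),velocity=40);st("up")
g=arm.move_linear(T(-35,140,2.6),velocity=30,guard=6);s=st(g)
x=dk(s["tool_pos"])[0]
arm.move_linear(T(x+2.5,140,3),velocity=40);st("b")
g=arm.move_linear(T(x+2.5,139,-6),velocity=25,guard=10);st(g)
crop(grab_frame("side"),300,80,480,250,4,"s6.png");crop(grab_frame("scene"),400,150,480,230,9,"c7.png")
```

```text
pre 10.21 [-17.06 140.44   1.98] [0.48 0.1  5.8 ] [ 0.06  0.25 -0.  ] 35.662410290886214
up 10.46 [-17.56 140.04   2.7 ] [-1.37 -0.09 -2.64] [-0.02  0.76  0.01] 35.34178255081061
True 10.96 [-30.8  139.95   2.61] [4.3  0.26 0.41] [-0.07 -0.37 -0.01] 34.97540411445735
b 11.21 [-29.01 139.88   2.71] [-1.25 -0.14 -3.48] [-0.03  0.78 -0.01] 35.141729068866184
True 11.42 [-29.67 139.9    1.97] [-0.34  0.1   5.37] [-0.04  0.21 -0.04] 35.77395962946544
```

View pics/s6.png

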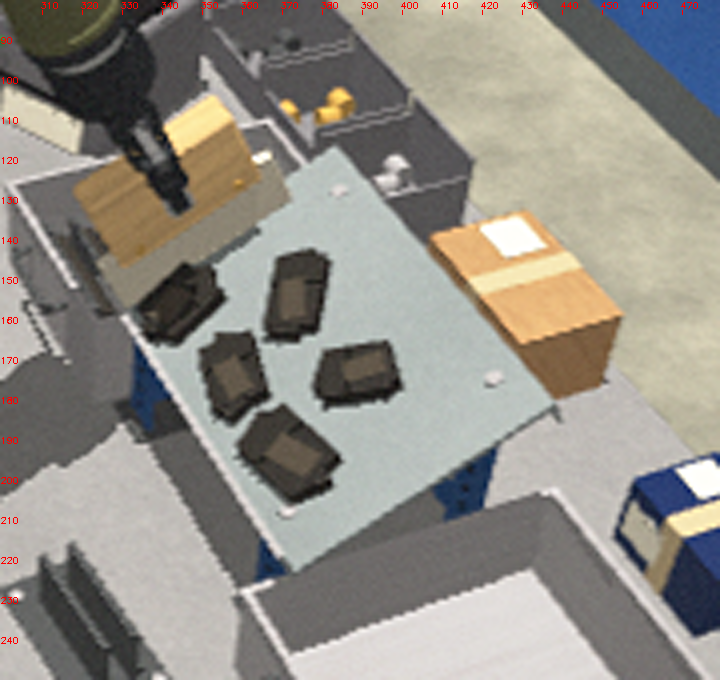

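View pics/c7.png

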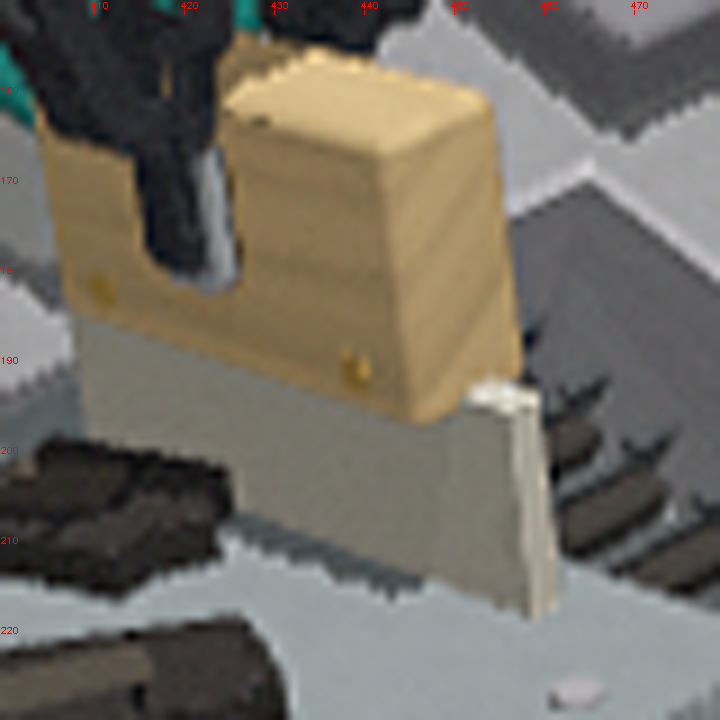

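Run:
```python
from h import *
from scipy.spatial.transform import Rotation as Ro
def st(n):
    s=arm.get_state();print(n,round(s["clock"],2),dk(s["tool_pos"]),D.T@s["wrist_force"],D.T@s["torque"],s["gripper_width"]);return s
for th in (-.6,-1.2):
    R=D@Ro.from_euler('y',th,degrees=True).as_matrix()@D.T@RD
    arm.move_linear(T(-28.5,139.5,3.5),R,velocity=40);a=st("up")
    g=arm.move_linear(T(-28.5,139.5,-6),velocity=20,guard=8);b=st(g)
    dF=D.T@(b["wrist_force"]-a["wrist_force"]);dM=D.T@(b["torque"]-a["torque"]);print(th,"arm",-dM[1]/dF[2]*1000)
```

```text
up 11.77 [-29.47 139.22   3.2 ] [-1.43  0.02 -2.7 ] [-0.02  0.78 -0.04] 35.03786643541841
True 12.01 [-28.34 139.39   2.19] [ 0.64 -0.76  5.1 ] [-0.1   0.69  0.03] 35.599541836782585
-0.6 arm 11.046838156328569
up 12.26 [-28.99 139.45   3.28] [-1.01 -0.23 -2.82] [0.03 0.68 0.  ] 35.03122477184957
True 12.48 [-28.34 139.41   2.56] [ 0.3  -0.26  4.69] [-0.09  0.55  0.02] 35.64046061202462
-1.2 arm 17.431374312350126
```

```bash
cat >> h.py <<'E'
from scipy.spatial.transform import Rotation as Ro
RS=D@Ro.from_euler('y',-.6,degrees=True).as_matrix()@D.T@RD
def st(n):
    s=arm.get_state();print(n,round(s["clock"],2),dk(s["tool_pos"]),D.T@s["wrist_force"],D.T@s["torque"],s["gripper_width"]);return s
E
python3 - <<'E'
from h import *
arm.move_linear(T(-28.5,139,2.5),RS,velocity=40);st("a")
for y in (90,40,0):
    g=arm.move_linear(T(-28.5,y,2.5),velocity=70,guard=25);st(g)
    if g: break
crop(grab_frame("side"),300,80,480,250,4,"s7.png");crop(grab_frame("scene"),290,130,490,310,4,"c8.png")
E
```

```text
a 12.73 [-28.57 138.8    2.24] [-0.92  0.09 -2.77] [0.03 0.75 0.03] 35.44738107914205
False 13.58 [-28.67  89.99   2.46] [-1.85 -0.22 -2.65] [ 0.04  0.75 -0.02] 35.21981418365001
False 14.45 [-28.67  39.63   2.46] [-1.26  0.09 -1.73] [0.02 0.75 0.  ] 35.18867125747287
False 15.18 [-28.57  -0.22   2.5 ] [-0.85 -0.43 -2.94] [ 0.05  0.78 -0.  ] 35.40252134864845
```

View pics/s7.png

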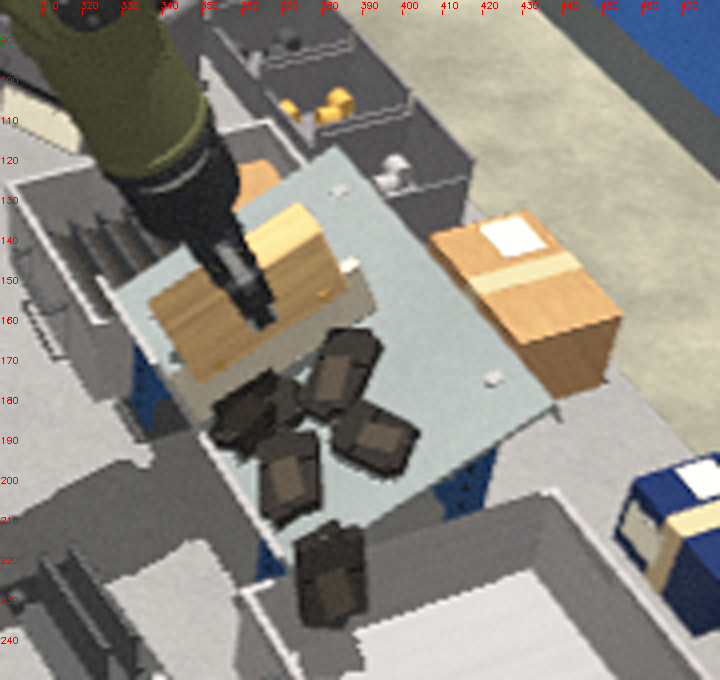

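View pics/c8.png

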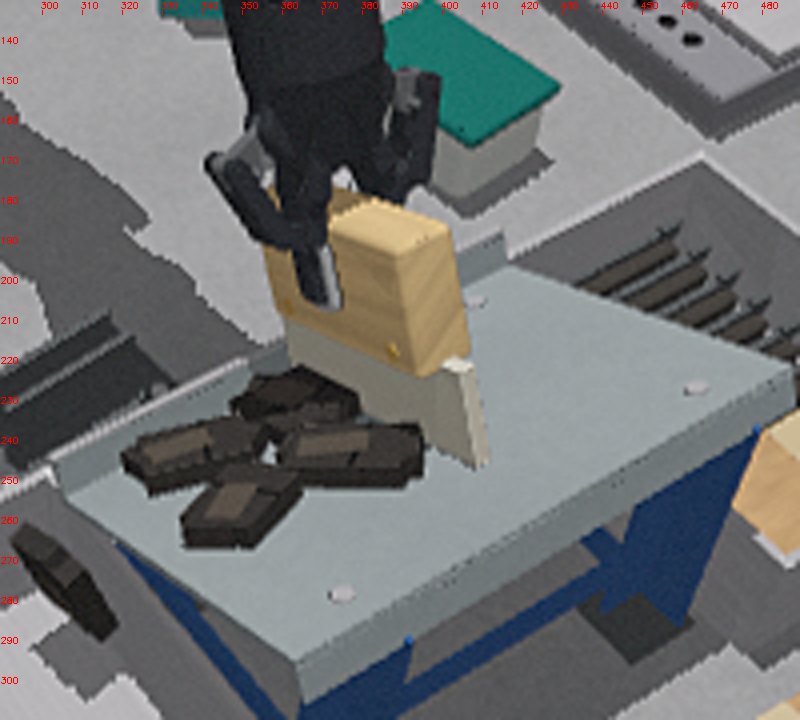

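Run:
```python
from h import *
for y in (-50,-110):
    g=arm.move_linear(T(-28.5,y,2.3),velocity=70,guard=25);st(g)
    if g: break
crop(grab_frame("side"),320,100,500,300,3.5,"s8.png");crop(grab_frame("scene"),210,150,430,370,3.3,"c9.png")
```

```text
False 16.14 [-28.71 -50.14   2.29] [-0.7  -0.63 -2.8 ] [-0.06  0.8   0.02] 35.36774223388724
False 17.15 [ -28.66 -109.91    2.29] [-1.2   0.1  -2.37] [-0.02  0.75 -0.02] 35.56583181645207
```

View pics/s8.png

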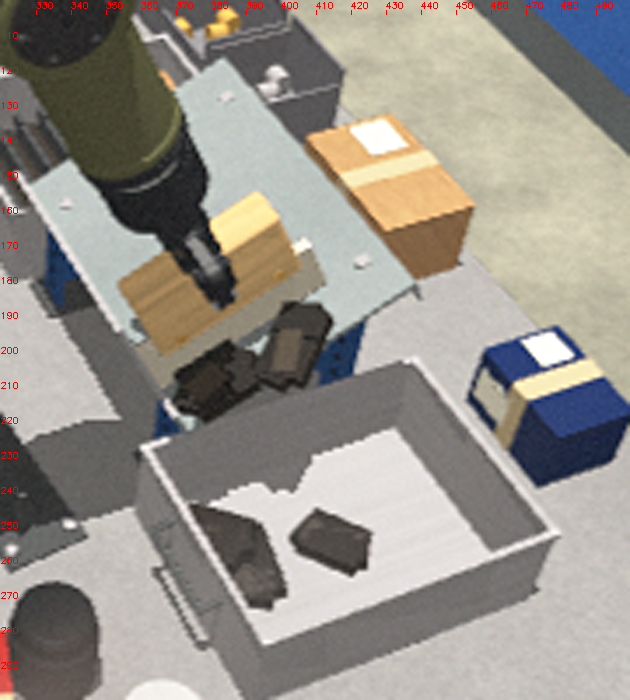

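View pics/c9.png

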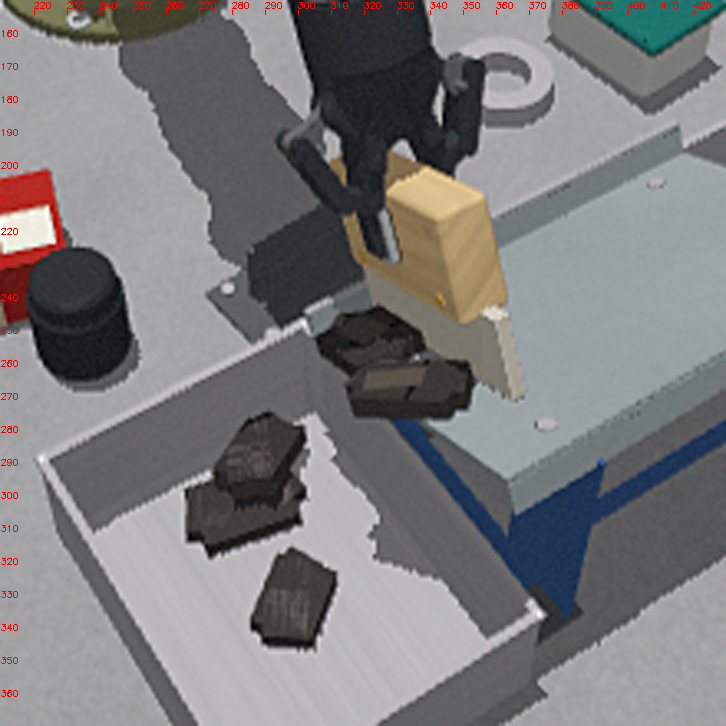

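Run:
```python
from h import *
for y in (-150,-182):
    g=arm.move_linear(T(-28.5,y,2.3),velocity=70,guard=25);st(g)
    if g: break
arm.sleep(.3)
crop(grab_frame("side"),320,100,500,300,3.5,"s9.png");crop(grab_frame("scene"),210,150,430,370,3.3,"c10.png")
```

```text
False 17.98 [ -28.44 -149.78    2.33] [-0.33 -0.61 -2.39] [-0.04  0.63  0.02] 35.12976818650696
False 18.58 [ -28.65 -181.63    2.25] [-1.55  0.84 -2.  ] [ 0.02  0.72 -0.01] 35.29117514508138
```

View pics/s9.png

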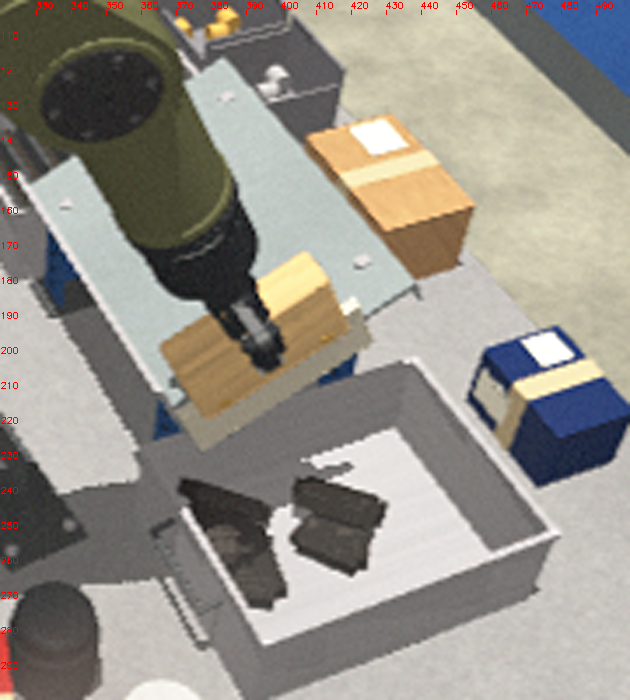

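View pics/c10.png

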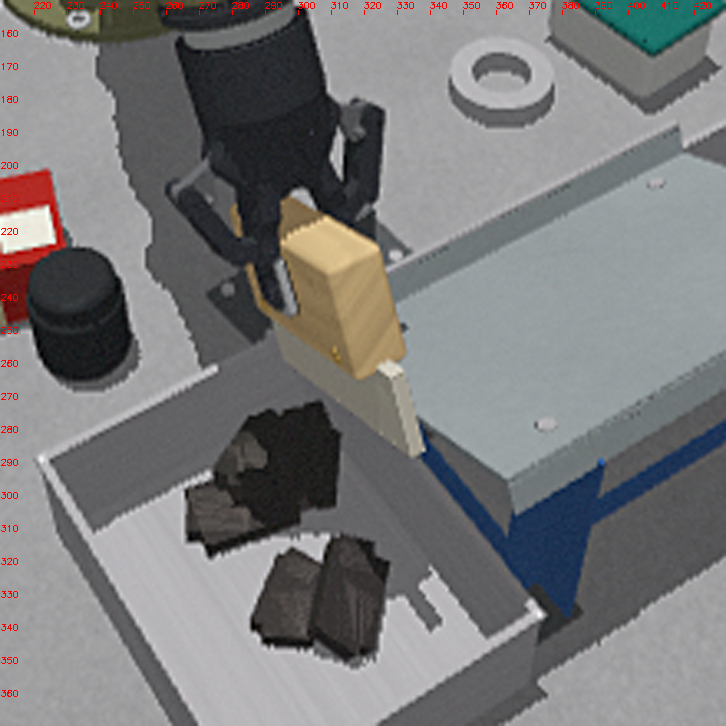

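Run:
```python
from h import *
arm.move_linear(T(-28.5,-182,110),velocity=200)
arm.move_ptp([425.4,-41,290],Rdown(6.36))
arm.move_linear([425.4,-41,190],velocity=250);arm.sleep(.2)
s=arm.get_state();print(s["clock"],s["tool_pos"],s["gripper_width"])
b=grab_frame("side");a=grab_frame("scene")
crop(b,290,120,480,310,3.1,"s10.png");crop(a,210,130,430,370,2.5,"c11.png");crop(a,250,130,350,270,4.2,"c12.png");cv2.imwrite("pics/w6.png",grab_frame("wrist"))
```

```text
22.0167 [426.5  -41.09 191.48] 35.0666233996244
```

View pics/s10.png

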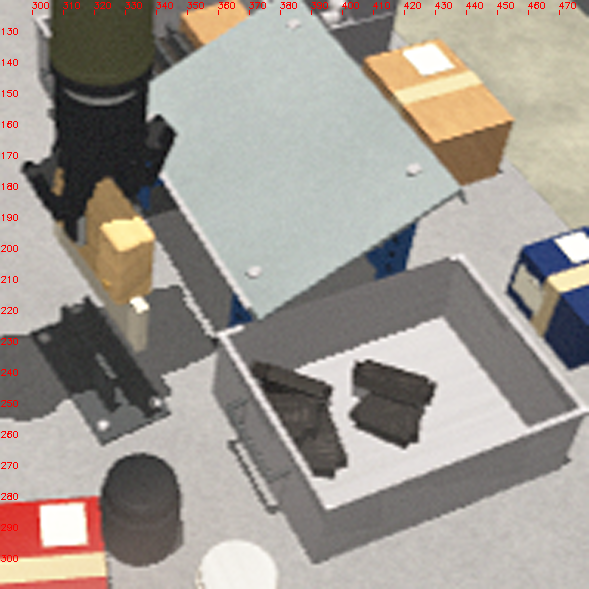

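View pics/c11.png

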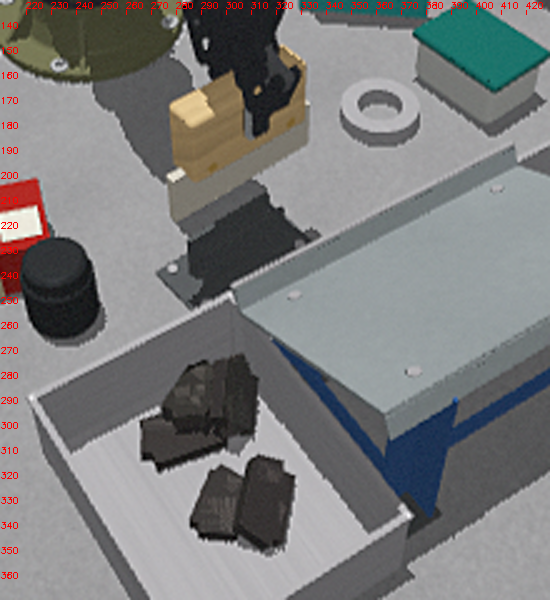

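View pics/w6.png

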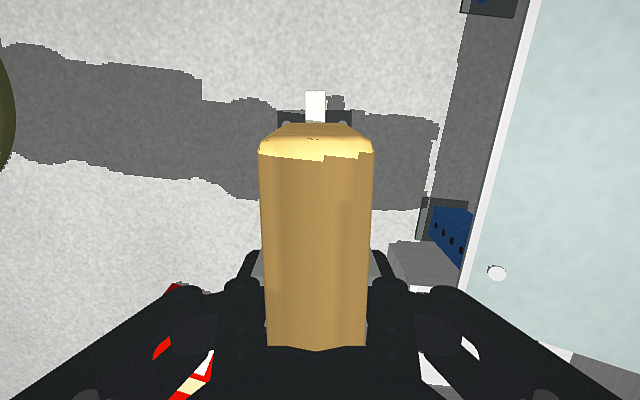

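View pics/c12.png

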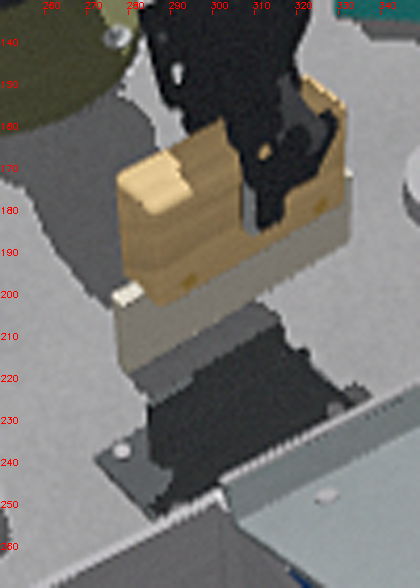

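Run:
```python
from h import *
R=Rdown(6.36)
def s_(n):
    s=arm.get_state();print(n,round(s["clock"],2),s["tool_pos"],s["wrist_force"],s["torque"],s["gripper_width"])
s_("0")
g=arm.move_linear([425.4,-41,140],R,velocity=120,guard=12);s_(g)
if not g: g=arm.move_linear([425.4,-41,88],velocity=60,guard=10);s_(g)
if not g: g=arm.move_linear([425.4,-41,80],velocity=20,guard=8);s_(g)
b=grab_frame("side");crop(b,280,140,400,280,5,"s11.png")
```

```text
0 22.17 [425.87 -41.04 190.82] [-0.36 -0.2  -2.69] [-0.02  0.03  0.02] 35.573762248810134
False 22.73 [425.66 -40.95 140.3 ] [-0.62 -0.04 -1.82] [-0.03 -0.06 -0.02] 35.290925658939315
False 23.75 [425.64 -41.01  88.24] [ 0.64 -0.53 -3.43] [-0.1   0.07  0.02] 35.475588323318114
True 24.11 [425.6  -40.8   82.21] [-0.82  0.1   5.43] [-0.26  0.15 -0.05] 35.26813678592308
```

View pics/s11.png

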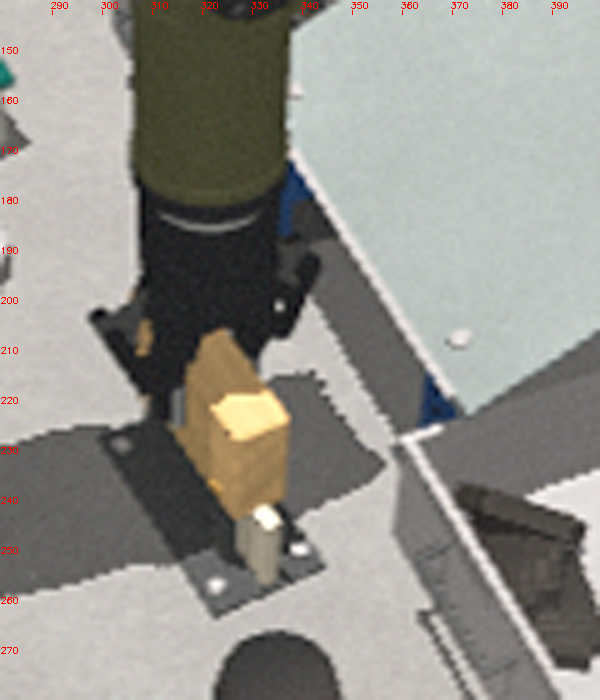

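Seated at the same height as before (82.2 against 82.35). Release and retreat.

Run:
```python
from h import *
arm.grip(85);arm.sleep(.2)
p=arm.get_state()["tool_pos"]
arm.move_linear([425.4,-41,200],velocity=150)
arm.move_linear([425.4,-41,260],velocity=200)
arm.move_ptp([420,-44,260],Rdown(6.5)); arm.sleep(.2)
c=get_calibration("wrist");im=grab_frame("wrist");cv2.imwrite("pics/w7.png",im)
arm.move_ptp([300,400,300],Rdown(60))
s=arm.get_state();print(p,s["clock"],s["wrist_force"],s["gripper_width"])
cv2.imwrite("pics/scene9.png",grab_frame("scene"));b=grab_frame("side");cv2.imwrite("pics/side9.png",b)
crop(b,290,180,350,270,6,"s12.png")
```

```text
[424.99 -40.82  81.74] 28.4833 [ 0.15 -0.26 -0.58] 84.54625671661265
```

View pics/scene9.png

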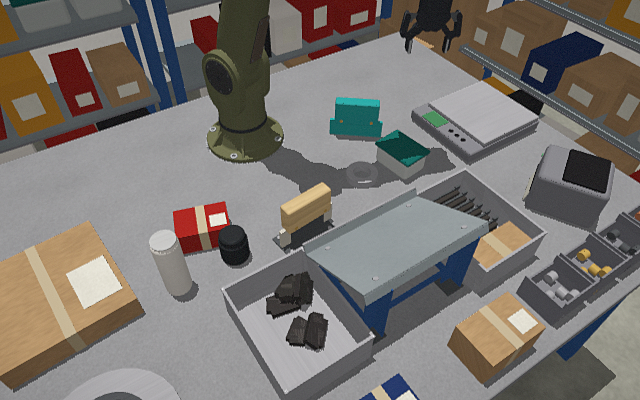

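View pics/side9.png

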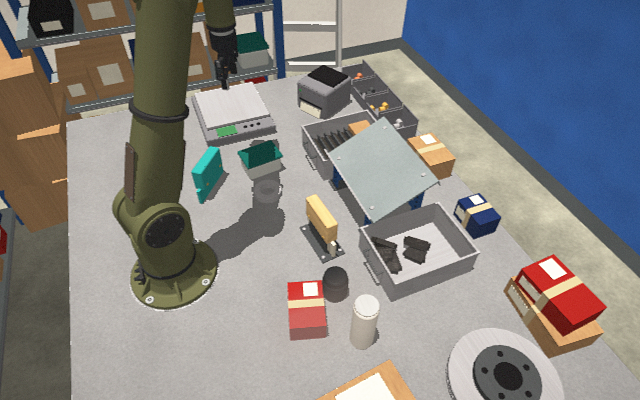

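View pics/s12.png

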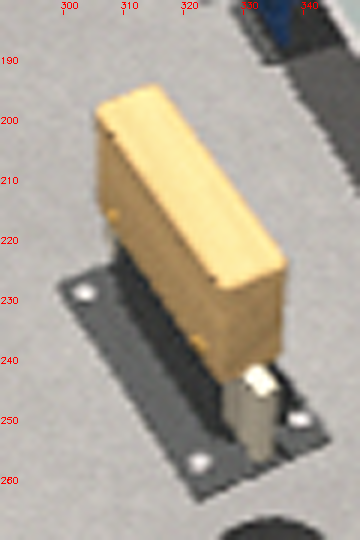

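View pics/w7.png

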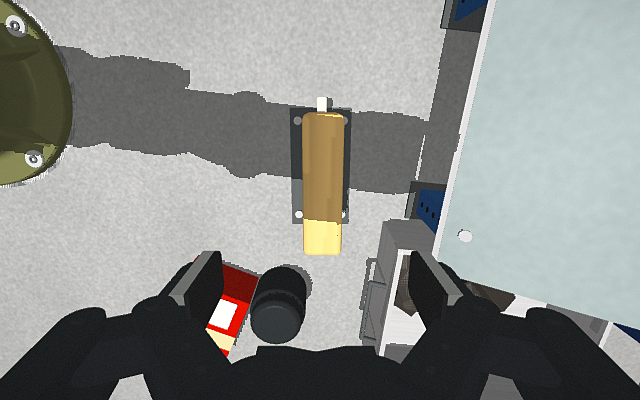

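Run:
```python
from plant import arm
arm.job_done();print(arm.get_state()["clock"])
```

```text
the job is handed in; nothing more can be done
the job is handed in; nothing more can be done
```

I took the wooden-handled scraper from its rack and wiped all five pieces off the deck into the empty tray in one pass. The scraper is back in its rack, and I handed the job in at about 28.5 s on the robot's clock.

**Last checks:**
- **Deck and tray:** the deck is bare. All the pieces lie in the scrap tray, at scene (292,290) and (307,330), as a heap of three and a pair; overlaps make the count of five harder to see.
- **Scraper:** the side-view crop looks the same as at the start. It met the rack at tool height 82.2 mm, against 82.35 mm when I gripped it.
- **Other things:** the bystanders look unmoved by eye in the scene and side pictures. The gripper is open and clear of everything.

**What disagreed:**
- **Deck height and slope:** the blade first touched the deck about 2 mm above my camera estimate, near its high end. I tilted it 0.6° and swept at the felt height, very lightly or just above the face.
- **Blade position:** feeling for the lip put the blade about 6 mm up-slope of the tool point, against about 4 mm from the pictures. I used the lip contact.

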